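# Unlatch and slide open a gemstone case

### The job

Open the stone case whose cover has a straight bar across it: press its snap tab all the way in with a fingertip, then push the released cover along its rails, off its seat and onto the empty deck, until the well of stones is completely uncovered. Only press and push, never lift the cover, and leave the case with the round knob and everything else on the bench alone.

Things in the scene. Friction and masses are not known exactly. Their poses are not given: they have to be found in the camera images.
- barcase: White stone case fixed to the bench, the one to open. Origin: centre of its underside. 270 (x) by 110 mm (y), plus the tab's boss out to y = +96 mm; flat deck 45 mm above the bench. Side rails (inner faces y = +-47) and the rear wall (x = -125 mm back to -135) rise 6 mm above the deck, level with the cover's top. The cover slides toward +x.
- barcase_well (a point): Centre of the well of stones, at deck height, at case x = -65 mm; axes as the case's. The well spans 94 (x) by 72 mm (y), case x -112 to -18 mm. Beyond it (+x) the deck is solid and empty to an end stop, 10 mm high, at case x = +127 mm.
- barcase_cover: Loose dark steel plate 110 (x) by 90 (y) by 6 mm, about 150 g, axes as the case's. Origin: centre of its underside. Starts at case x = -66, stops at +72 mm; the well is clear from +37. Push the -x side of its bright bar: 8 mm thick (x), 70 mm long (y), centred at cover x = -30, y = 0, 6 to 22 mm above the underside. With the tab out its lug blocks the front edge (2 to 5 mm play).
- barcase_tab_top (a point): centre of the top face (24 by 24 mm) of the bar case's snap tab, at x = -2, y = +76 mm in the case frame; 65 mm above the bench when out, 55 mm when fully in. It stands clear of the cover, beside its front edge.
- barcase_tab (a joint): how far the bar case's snap tab is pressed down: 0 out, 0.010 m fully in (hard stop). It takes about 5 N, more when pressed fast, and stays where it is pushed. Its lug clears the cover's path from about 0.006 m on; fully in, it lies 4 mm below the deck.
- knobcase: White stone case fixed to the bench, leave it alone. Origin: centre of its underside. 270 (x) by 110 mm (y), plus the tab's boss out to y = +96 mm; flat deck 45 mm above the bench. Side rails (inner faces y = +-47) and the rear wall (x = -125 mm back to -135) rise 6 mm above the deck, level with the cover's top. The cover slides toward +x.
- knobcase_cover: cover of the knob case, same plate, but with a round knob 24 mm across and 16 mm high instead of the bar; must not be moved.
- knobcase_tab (a joint): how far the knob case's snap tab is pressed (0 out, 0.010 in), tab placed as on the bar case; leave it out.
- pliers: loose pliers with red grips, 137 mm long, 52 mm wide, 12 mm high, lying between the cases; origin at the pivot on the bench.
- lotus: loose gilt brass ornament, 56 mm across, 70 mm high; origin under its centre.
- jar: loose amber jar, 44 mm across, 75 mm high; origin under its centre.
- cup: loose white ceramic cup, 68 mm across, 60 mm high; origin under its centre.
- loupe: loose black eye loupe, 34 mm across, 29 mm high; origin under its centre.
- brush: loose wooden brush, 160 mm long, lying on the bench beside the cases; origin on the bench under it.
Not all that is in view belongs to the job. What is shaped like the barcase_cover but blue, pink or turquoise is not meant.

How it is judged:
By the outcome, as a careful person would: the job done as asked, in the order asked, and still so for the second after the job is handed in, with the robot touching nothing.
It also fails if it takes over 38 s, if anything falls off the work surface, if the arm or the gripper's body presses on something with over 40 N, if the wrist force passes 120 N, or if a joint passes its speed limit or range.

### The arm

A 7-joint arm with a two-finger parallel gripper is mounted at the origin on the work surface. World frame = base frame: x ahead of the robot, y to its left, z up, the work surface at z = 0. Lengths are in mm, angles in degrees, forces in N, time in s.
With the tool pointing down it reaches from about 400 to 850 mm from the base axis. Payload 4.4 kg.
Tool frame: the origin (TCP) lies on the centre line of the jaws, within the pads' length; the fingertips stand 25 mm ahead of it and the grasp point (between the pads) lies 6 mm ahead of it (bot.nose_length is the z of the fingertips in the tool frame, in mm); z points along the fingers, y is the direction in which the jaws open and shut (so a half turn about z gives the same grasp; the last joint's range is limited). The gripper opens to 94 mm and grips with 3 to 60 N. Pads are 16 mm wide; open, the fingers measure 119 mm over their backs; the gripper's body (75 mm by 177 mm) begins 78 mm behind the grasp point.
Start: joints at [63.552, 36.005, 2.206, 86.941, -1.547, 57.084, -1.146], TCP at [250.635, -599.75, 191.878] pointing down, gripper open.
Joint ranges: [-175.42, 175.42], [-21.48, 121.26], [-71.46, 75.88], [10.55, 141.38], [-63.04, 243.04], [13.31, 113.54], [-168.57, 168.57]. Speed limits (degrees/s): [147.25, 147.25, 180, 180, 180, 180, 180].

### API

Orientations are given as [roll, pitch, yaw] about the fixed x, y, z axes, in that order (R = Rz(yaw) Ry(pitch) Rx(roll)).
In Python, from plant import status, vision, workorder, bot gives the robot as it stands. The module is installed in compiled form; this text tells all that it offers.
- The arm moves only by the tool move_arm, never from a script. Its argument "commands" is a list of rows, each a list of 4 numbers: the shift along the tool's x, y, z in mm, then the turn about the tool's z in degrees. In form: [[x, y, z, spin], ...]. A call has 1 to 8 rows; each row shifts and turns the pose as measured when the row begins, along the tool's axes as they then stand; what a row does not reach is not made up. A row lasts 1/12 s, in which the tool goes at most 41.7 mm and 7.16 degrees, less where a joint would pass 70% of its speed; a pose out of reach is approached as far as the arm can. A call is refused whole if a number of a shift passes 41.7 or a number of a turn 7.16, either way. A call with a gripper value outside its range is refused whole. "gripper" is the gripper command: -1 is shut, 1 is fully open, values between are in proportion, set as the call begins (left out, the last holds). The fingers move at their own pace and stop on an object; "squeeze" is the grip in N (left out, the last holds). Time passes only in rows, so rows that do not move let the fingers close. It gives the time, the measured TCP pose, the force and the opening at its end, in the units of the state.
- status.state(): the state, without advancing time (a new reading comes with each control period).
- vision.read_camera(name): name is "scene" or "side" or "wrist"; returns a dict with "color" (420x560x3 uint8, blue, green, red), "z_map" (420x560 float32, mm along the optical axis (not along the pixel's ray), 0 where there is no reading), "K" (3x3 intrinsics, pixels), "k1" (the pictures are not rectified: a ray, as slopes to the right and down, at radius r is drawn at 1 + k1 r^2 times it, then the intrinsics apply), "camera_from_world" (4x4, takes a point from world to camera coordinates). Camera axes: x right, y down, z forward; pixel columns grow to the right and rows downward; lengths in mm; the calibration is good to about 2 mm. A picture is of the moment at which its call begins.
- workorder.close_job(): hands the job in, once; it reports no verdict.
The state is a dict: "time_s": time; "joints": joint angles; "dq": joint speeds; "joint_torque": joint torques, N m; "tcp_pos": TCP position; "tool_rot": TCP orientation; "wrist_force": force on the tool from outside, world axes, zero at the start; "wrist_torque": the same for the moment, N m; "opening": finger opening in mm.
Only numpy, scipy, OpenCV 4.12 (cv2) and the standard library are available. Lean on these libraries where they do the work, as an engineer would, in place of code of your own. Each camera call takes 0.05 s, during which the arm holds its last target. There are 200 camera calls.

## Working session

There is one attempt and no reset: what is moved stays moved. The work goes in short steps, Python scripts to look and compute and a tool call to move; the robot and the scene stay as the last step left them, time stands still between calls to the robot, and variables do not carry over. Pictures are saved under pics/ and viewed, about 8 in all and at most 12, crops included, and the job is handed in when it is done.

Besides the shell and the picture viewer there is one more tool, called as name(argument=value, ...), one argument or row to a line, values as JSON. move_arm: Moves the arm, as the interface text tells. Its arguments: {"type":"object","properties":{"commands":{"type":"array","items":{"type":"array","items":{"type":"number"}}},"gripper":{"type":"number"},"squeeze":{"type":"number"}},"required":["commands"]}

```bash
mkdir -p pics; cat > h.py <<'E'
import numpy as np, cv2
from plant import status, vision, workorder, bot
def grab(n,fn=None):
    c=vision.read_camera(n)
    if fn: cv2.imwrite('pics/'+fn,c['color'])
    np.save('/tmp/%s.npy'%n,c,allow_pickle=True); return c
def load(n): return np.load('/tmp/%s.npy'%n,allow_pickle=True).item()
def plane(c,px,z):
    px=np.atleast_2d(np.array(px,float)); K=np.array(c['K'])
    d=np.array([c['k1'],0,0,0,0],float)
    u=cv2.undistortPoints(px.reshape(-1,1,2),K,d).reshape(-1,2)
    T=np.array(c['camera_from_world']); R=T[:3,:3]; o=-R.T@T[:3,3]
    D=np.c_[u,np.ones(len(u))]@R
    return o+D*((z-o[2])/D[:,2])[:,None]
def proj(c,P):
    T=np.array(c['camera_from_world']); 
    return cv2.projectPoints(np.atleast_2d(np.array(P,float)),cv2.Rodrigues(T[:3,:3])[0],T[:3,3],np.array(c['K']),np.array([c['k1'],0,0,0,0],float))[0].reshape(-1,2)
E
python3 - <<'E'
from h import *
a=grab('scene','scene.png');b=grab('side','side.png');
print(status.state())
for c in(a,b):print(np.array(c['camera_from_world']).round(2),c['k1'])
E
```

```text
{'time_s': 0.1, 'joints': array([63.55208623, 36.05386228,  2.20232058, 86.98955191, -1.54630458,
       57.08360701, -1.14475949]), 'dq': array([ 0.08362854, -0.07546296,  0.00326331, -0.09374228,  0.03231417,
       -0.07315652, -0.00965435]), 'joint_torque': array([ 3.47328431e-03, -5.50781322e+01,  1.14750702e+00, -1.87114888e+01,
       -5.22545620e-02,  1.92353572e-02,  3.35244340e-05]), 'tcp_pos': array([ 250.39667049, -599.16361445,  191.04720025]), 'tool_rot': array([-1.79902653e+02,  1.31100004e-03,  2.26797225e+01]), 'wrist_force': array([0.31406702, 0.66348201, 0.20779256]), 'wrist_torque': array([ 0.01650711, -0.05436255,  0.01071489]), 'opening': 93.89162838586246}
[[ 8.30000e-01  5.60000e-01 -1.00000e-02 -4.43660e+02]
 [ 3.60000e-01 -5.50000e-01 -7.60000e-01 -1.30280e+02]
 [-4.30000e-01  6.20000e-01 -6.50000e-01  1.59452e+03]
 [ 0.00000e+00  0.00000e+00  0.00000e+00  1.00000e+00]] 0.04743004430735686
[[-1.00000e+00 -3.00000e-02 -1.00000e-02  5.00010e+02]
 [-1.00000e-02  5.70000e-01 -8.20000e-01  5.37300e+01]
 [ 3.00000e-02 -8.20000e-01 -5.70000e-01  1.31001e+03]
 [ 0.00000e+00  0.00000e+00  0.00000e+00  1.00000e+00]] -0.09790321013573437
```

View pics/scene.png

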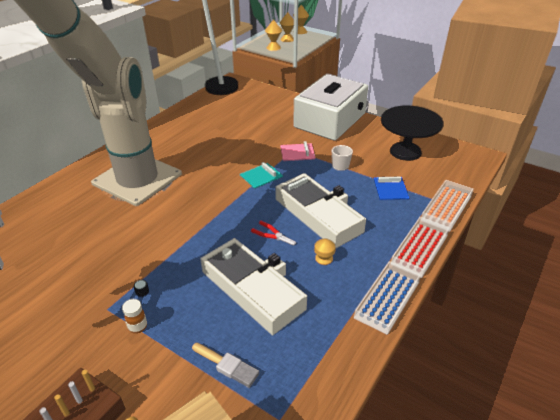

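View pics/side.png

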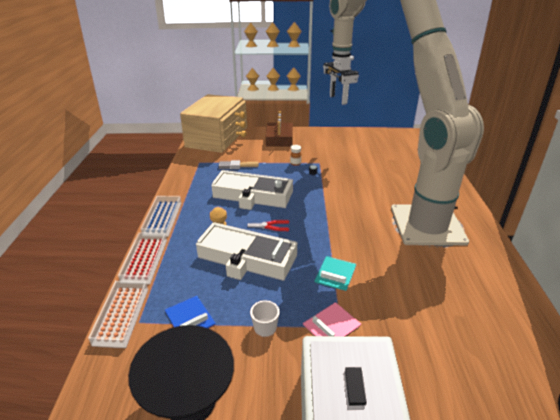

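The scene view shows a bar case at (320,205) and a knob case at (252,280). In the side view they are at (247,250) and (253,188). Possible mix-ups in the scene view are the turquoise plate (262,175), pink plate (297,152), blue plate (390,187) and the knob case. I choose the dark cover with the bar at scene (300,188) and will check it in one close crop.

```bash
python3 - <<'E'
from h import *
a=load('scene')['color'][165:250,265:375];b=load('side')['color'][215:285,190:305]
f=lambda i,w:cv2.resize(i,None,fx=w,fy=w,interpolation=cv2.INTER_CUBIC)
a=f(a,3.6);b=f(b,3.4)
h=max(a.shape[0],b.shape[0]);p=lambda i:np.pad(i,((0,h-i.shape[0]),(0,0),(0,0)))
cv2.imwrite('pics/crop.png',np.hstack([p(a),p(b)]))
E
```

```text
(no output)
```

View pics/crop.png

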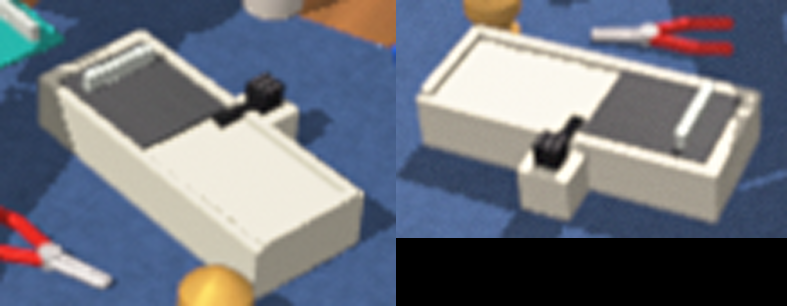

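The crop confirms it: dark plate with a straight bright bar, bar at about scene (297,183), black tab at (338,191). Now I'll locate it on planes.

```bash
python3 - <<'E'
from h import *
a=load('scene');b=load('side')
A=np.array([[62,88],[142,32],[360,192]])/3.6+[265,165]
B=np.array([[22,97],[79,28],[362,95],[316,163]])/3.4+[190,215]
print(plane(a,A,51).round(0)); print(plane(b,B,51).round(0))
for c,off,s,n in((a,(265,165),(110,85),'a'),(b,(190,215),(115,70),'b')):
    im=c['color'][off[1]:off[1]+s[1],off[0]:off[0]+s[0]].astype(int)
    g=im.max(2); sat=g-im.min(2)
    m=((g>35)&(g<110)&(sat<25)).astype(np.uint8)
    m=cv2.morphologyEx(m,cv2.MORPH_OPEN,np.ones((3,3)))
    k,l,st,ce=cv2.connectedComponentsWithStats(m); i=1+np.argmax(st[1:,4])
    ys,xs=np.where(l==i); P=plane(c,np.c_[xs,ys]+np.array(off),51)[:,:2].astype(np.float32)
    print(n,'cover',cv2.minAreaRect(P),len(P))
    t=(g<35).astype(np.uint8); k,l,st,ce=cv2.connectedComponentsWithStats(t)
    for i in range(1,k):
        if st[i,4]>15: print('black',st[i],plane(c,ce[i]+np.array(off),60).round(0))
# tab top by side px
print(plane(a,np.array([[265,83]])/3.6+[265,165],65),plane(b,np.array([[550-396,138]])/3.4+[190,215],65))
E
```

```text
[[458. 153.  51.]
 [472. 257.  51.]
 [721. 169.  51.]]
[[723. 170.  51.]
 [689.  72.  51.]
 [435. 162.  51.]
 [473. 247.  51.]]
a cover ((528.4959716796875, 178.78506469726562), (84.42374420166016, 88.28314208984375), 70.51802825927734) 514
black [60 24 18 10 53] [[604. 212.  60.]]
b cover ((544.5370483398438, 182.1124725341797), (80.26705932617188, 54.15462112426758), 83.23424530029297) 273
black [41 43  9  6 34] [[602. 251.  60.]]
[[602.07789194 234.15459384  65.        ]] [[602.07513253 235.73470485  65.        ]]
```

```bash
cat > plan.py <<'E'
from h import *
import sys
def plan(tx,ty,tz,yaw,step=40):
    s=status.state();p=s['tcp_pos'];y=s['tool_rot'][2];d=np.array([tx,ty,tz])-p
    dy=(yaw-y+180)%360-180
    n=int(np.ceil(max(np.linalg.norm(d)/step,abs(dy)/6.9)));print('rows',n,'d',d.round(1),'dyaw',round(dy,2))
    out=[]
    for i in range(n):
        w=d/n; a=np.radians(y+dy*i/n); c,q=np.cos(a),np.sin(a)
        out.append([round(w[0]*c+w[1]*q,1),round(w[0]*q-w[1]*c,1),round(-w[2],1),round(-dy/n,2)])
    print(out,len(out))
if __name__=='__main__': plan(*map(float,sys.argv[1:]))
E
python3 plan.py 560 200 195 -18.4
```

```text
rows 22 d [309.6 799.2   4. ] dyaw -41.08
[[np.float64(27.0), np.float64(-28.1), np.float64(-0.2), np.float64(1.87)], [np.float64(26.1), np.float64(-29.0), np.float64(-0.2), np.float64(1.87)], [np.float64(25.1), np.float64(-29.8), np.float64(-0.2), np.float64(1.87)], [np.float64(24.1), np.float64(-30.6), np.float64(-0.2), np.float64(1.87)], [np.float64(23.1), np.float64(-31.4), np.float64(-0.2), np.float64(1.87)], [np.float64(22.1), np.float64(-32.1), np.float64(-0.2), np.float64(1.87)], [np.float64(21.0), np.float64(-32.8), np.float64(-0.2), np.float64(1.87)], [np.float64(19.9), np.float64(-33.5), np.float64(-0.2), np.float64(1.87)], [np.float64(18.8), np.float64(-34.1), np.float64(-0.2), np.float64(1.87)], [np.float64(17.7), np.float64(-34.7), np.float64(-0.2), np.float64(1.87)], [np.float64(16.6), np.float64(-35.3), np.float64(-0.2), np.float64(1.87)], [np.float64(15.4), np.float64(-35.8), np.float64(-0.2), np.float64(1.87)], [np.float64(14.2), np.float64(-36.3), np.float64(-0.2), np.float64(1.87)], [np.float64(13.1), np.float64(-36.7), np.float64(-0.2), np.float64(1.87)], [np.float64(11.9), np.float64(-37.1), np.float64(-0.2), np.float64(1.87)], [np.float64(10.6), np.float64(-37.5), np.float64(-0.2), np.float64(1.87)], [np.float64(9.4), np.float64(-37.8), np.float64(-0.2), np.float64(1.87)], [np.float64(8.2), np.float64(-38.1), np.float64(-0.2), np.float64(1.87)], [np.float64(6.9), np.float64(-38.3), np.float64(-0.2), np.float64(1.87)], [np.float64(5.7), np.float64(-38.5), np.float64(-0.2), np.float64(1.87)], [np.float64(4.4), np.float64(-38.7), np.float64(-0.2), np.float64(1.87)], [np.float64(3.2), np.float64(-38.8), np.float64(-0.2), np.float64(1.87)]] 22
```

move_arm(
  commands=[
    [27,-28,-1,2],
    [26,-29,-1,2],
    [25,-30,0,2],
    [24,-31,0,2],
    [23,-31,0,2],
    [22,-32,0,2],
    [21,-33,0,2],
    [20,-33,0,2],
  ],
  gripper=-1,
)

```text
time_s: 0.77
tcp_pos: [363.0, -307.8, 187.8]
tool_rot: [-180.0, 0.4, 4.9]
wrist_force: [0.6, 0.1, 0.4]
opening: 44.2
```

move_arm(
  commands=[
    [19,-34,0,2],
    [18,-35,0,2],
    [16,-35,0,2],
    [15,-36,0,2],
    [14,-36,0,2],
    [13,-37,0,2],
    [12,-37,0,2],
    [11,-37,0,2],
  ],
)

```text
time_s: 1.43
tcp_pos: [495.0, -9.6, 185.9]
tool_rot: [179.9, 0.6, -12.0]
wrist_force: [-0.0, -0.5, 0.2]
opening: 0.1
```

move_arm(
  commands=[
    [4,-37,-2,1.2],
    [3,-37,-2,1.2],
    [2,-37,-2,1.2],
    [1,-37,-2,1.2],
    [0,-37,-1,1.2],
    [-1,-37,0,1],
    [0,0,0,0],
  ],
)

```text
time_s: 2.02
tcp_pos: [563.4, 224.8, 192.0]
tool_rot: [-180.0, 0.7, -18.8]
wrist_force: [-1.5, 1.3, -0.0]
opening: 0.3
```

```bash
python3 - <<'E'
from h import *
c=grab('wrist','wrist.png')
s=status.state();print(s['tcp_pos'],s['tool_rot'],s['joints'].round(0),np.array(c['camera_from_world']).round(2))
E
```

```text
[562.60709454 220.52582273 191.8269416 ] [179.80950191   0.76103827 -18.90884379] [ -30.   33.    9.   94.   -7.   54. -127.] [[-3.2000e-01 -9.5000e-01  0.0000e+00  3.9295e+02]
 [-9.1000e-01  3.1000e-01  2.6000e-01  4.1771e+02]
 [-2.5000e-01  8.0000e-02 -9.7000e-01  5.1044e+02]
 [ 0.0000e+00  0.0000e+00  0.0000e+00  1.0000e+00]]
```

View pics/wrist.png

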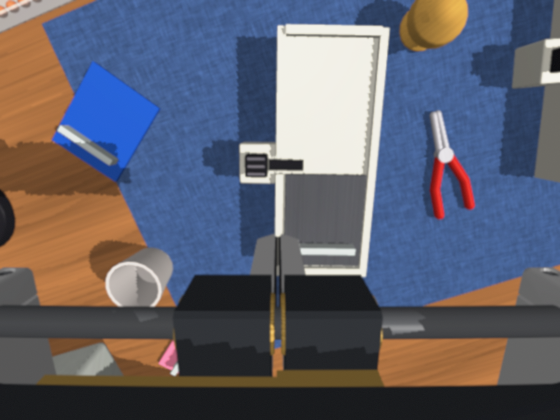

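The wrist view shows the tab at (256,164), case end stop at the top (285–388, 30), bar at (327,251) and the fingertip below left at about (277,240).

```bash
python3 - <<'E'
from h import *
c=load('wrist')
im=c['color'].astype(int);g=im.max(2);sat=g-im.min(2)
t=((g<70)&(sat<30)).astype(np.uint8)[145:182,242:270]
ys,xs=np.where(t);print('tab bbox',xs.min()+242,xs.max()+242,ys.min()+145,ys.max()+145, plane(c,[[xs.mean()+242,ys.mean()+145]],65))
print('tab',plane(c,[[256,164.5]],65).round(1))
L=plane(c,[[278,40],[275,225]],51);R=plane(c,[[388,40],[366,270]],51);print(L.round(1),R.round(1))
for q in(L,R):d=q[0]-q[1];print(np.degrees(np.arctan2(d[1],d[0])))
print('bar ends top',plane(c,[[300,252],[355,252]],67).round(1))
print('cover front',plane(c,[[287,174],[365,174]],51).round(1))
K=plane(c,[[281,27],[389,30]],55);print('stop',K.round(1))
E
```

```text
tab bbox 246 269 154 175 [[605.28466314 232.40099752  65.        ]]
tab [[604.6 233.1  65. ]]
[[712.2 172.2  51. ]
 [530.9 237.4  51. ]] [[677.5  68.6  51. ]
 [441.8 152.3  51. ]]
-19.77234108597179
-19.545096101415133
bar ends top [[496.7 219.3  67. ]
 [476.7 160.8  67. ]]
cover front [[582.5 205.8  51. ]
 [554.9 124.5  51. ]]
stop [[721.3 166.1  55. ]
 [685.3  67.2  55. ]]
```

move_arm(
  commands=[
    [11,-9,22,0.4],
    [12,-9,22,0],
    [11,-8,22,0],
    [0,0,15,0],
    [0,0,0,0],
    [0,0,0,0],
  ],
  squeeze=20,
)

```text
time_s: 2.57
tcp_pos: [602.6, 227.5, 106.7]
tool_rot: [179.5, 0.8, -19.5]
wrist_force: [0.4, -0.2, 0.1]
opening: 0.4
```

```bash
python3 plan.py 603.5 234 100 -19.3; python3 -c "
from h import *
c=grab('wrist');i=c['color'][90:290,180:420];cv2.imwrite('pics/w2.png',cv2.resize(i,None,fx=2.5,fy=2.5))
print(status.state()['wrist_force'],status.state()['tool_rot'])"
```

```text
rows 1 d [ 0.9  6.5 -6.7] dyaw 0.16
[[np.float64(-1.3), np.float64(-6.4), np.float64(6.7), np.float64(-0.16)]] 1
[-0.84777718 -0.26118536 -0.38792354] [179.43235347   0.77895554 -19.47357454]
```

View pics/w2.png

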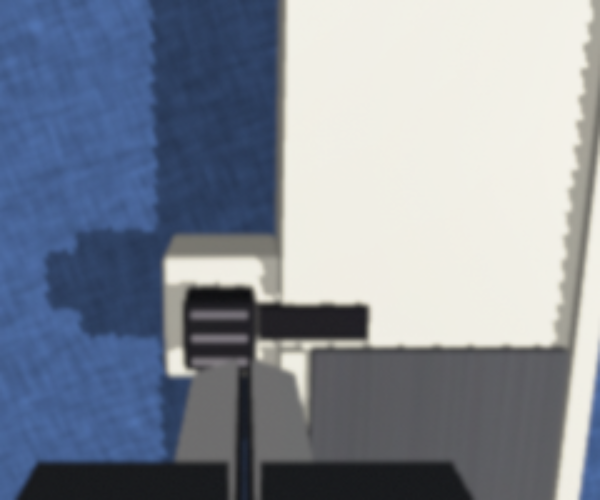

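```bash
python3 -c "
from h import *
c=load('wrist');print(plane(c,[[180+185/2.5,90+287/2.5],[180+254/2.5,90+290/2.5]],65),plane(c,[[180+220/2.5,90+288/2.5]],65))
print(proj(c,[603.5,234,65]))"
```

```text
[[622.41316766 238.41798952  65.        ]
 [614.16730408 218.15973341  65.        ]] [[618.39480216 228.09316105  65.        ]]
[[267.39424977 224.43056289]]
```

move_arm(
  commands=[
    [0.4,-6.2,3,0],
    [0,0,4,0],
    [0,0,4,0],
    [0,0,2,0],
    [0,0,2,0],
    [0,0,2,0],
    [0,0,2,0],
  ],
)

```text
time_s: 3.2
tcp_pos: [606.7, 232.8, 91.7]
tool_rot: [179.7, 0.4, -19.5]
wrist_force: [0.2, -0.2, 0.1]
opening: 0.2
```

move_arm(
  commands=[
    [0,0,2,0],
    [0,0,2,0],
    [0,0,2,0],
    [0,0,2,0],
    [0,0,2,0],
  ],
)

```text
time_s: 3.62
tcp_pos: [606.6, 232.8, 80.8]
tool_rot: [179.7, 0.4, -19.5]
wrist_force: [-0.2, -0.4, 0.5]
opening: 0.4
```

```bash
python3 - <<'E'
from h import *
print(bot.nose_length, status.state()['wrist_force'],status.state()['tcp_pos'])
a=grab('scene');b=grab('side')
f=lambda i,w:cv2.resize(i,None,fx=w,fy=w,interpolation=cv2.INTER_CUBIC)
w=grab('wrist')['color'][90:290,180:420]
A=f(a['color'][130:230,290:390],4);B=f(b['color'][200:300,190:290],4)
cv2.imwrite('pics/p1.png',np.hstack([A,B]))
E
```

```text
25.0 [-0.20590818 -0.44970644  0.54672272] [606.61676355 232.83683202  80.78842339]
```

View pics/p1.png

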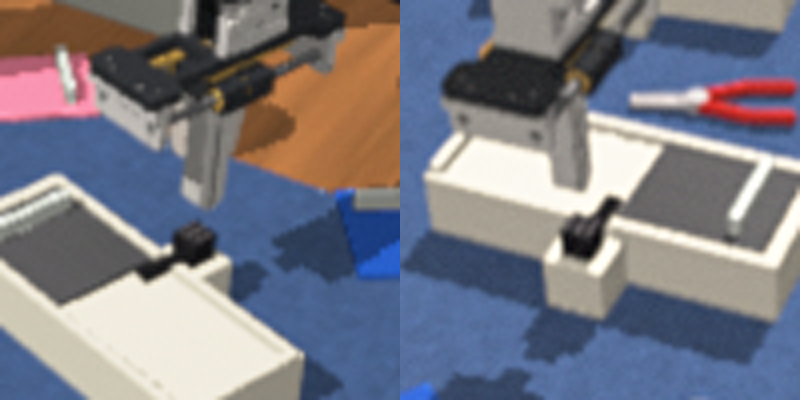

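Fingertip still appears clearly above the tab in both views, though the reported pose puts it at tab height. I'll triangulate both the tip and the tab.

```bash
python3 - <<'E'
from h import *
a=load('scene');b=load('side')
def tri(p,q):
    o1,o2=[-np.array(c['camera_from_world'])[:3,:3].T@np.array(c['camera_from_world'])[:3,3] for c in(a,b)]
    d1=plane(a,p,0)[0]-o1;d2=plane(b,q,0)[0]-o2
    t=np.linalg.lstsq(np.c_[d1,-d2],o2-o1,rcond=None)[0];x,y=o1+d1*t[0],o2+d2*t[1]
    return ((x+y)/2).round(1),np.linalg.norm(x-y).round(1)
s=lambda p,o:np.array(p)/4+o
print('tip',tri(s([205,203],[290,130]),s([571,188],[190-100,200])))
print('tab top',tri(s([194,232],[290,130]),s([582,228],[90,200])))
print('case corner',tri(s([302,352],[290,130]),s([430,175],[90,200])), tri(s([60,178],[290,130]),s([772,258],[90,200])))
s0=status.state()
P=[606.6,232.8,55.8];print(proj(a,P),proj(b,P), 'tip px',s([205,203],[290,130]),s([571,188],[90,200]))
for c in(a,b):
  for u in([606.6,232.8,55.8],):pass
print('depth', a['z_map'][186:192,336:342].round(0)[::2,::2], [ (np.array(a['camera_from_world'])@[606,233,65,1])[2]])
E
```

```text
tip (array([607.6, 234.3,  93.8]), np.float64(0.9))
tab top (array([600.8, 237.8,  62.1]), np.float64(1.5))
case corner (array([720.2, 171.2,  50.9]), np.float64(1.8)) (array([473.6, 254.6,  51.4]), np.float64(2.6))
[[339.51391501 191.30257774]] [[233.98219808 257.39393728]] tip px [341.25 180.75] [232.75 247.  ]
depth [[1446. 1454. 1445.]
 [1439. 1437. 1440.]
 [1438. 1427. 1435.]] [np.float64(1438.3209046499242)]
```

The tip is seen about 30 mm higher than its reported pose gives, while the tab and case heights triangulate correctly. I'll feel for contact, descending slowly and watching the force.

move_arm(
  commands=[
    [0,0,2,0],
    [0,0,2,0],
    [0,0,2,0],
  ],
)

```text
time_s: 4.02
tcp_pos: [607.1, 233.0, 75.0]
tool_rot: [179.8, 0.4, -19.5]
wrist_force: [-0.4, -0.4, 0.6]
opening: 0.5
```

```bash
python3 - <<'E'
from h import *
s=status.state();print(s['tcp_pos'],s['wrist_force'],s['joints'],s['tool_rot'])
a=grab('scene');b=grab('side');w=grab('wrist')
f=lambda i,w:cv2.resize(i,None,fx=w,fy=w,interpolation=cv2.INTER_CUBIC)
A=f(a['color'][160:210,310:370],5);B=f(b['color'][230:280,205:265],5)
cv2.imwrite('pics/p2.png',np.vstack([np.hstack([A,B]),f(w['color'][150:250,200:320],5)[:340,:600]]))
E
```

```text
[607.05230312 232.95702592  74.99664284] [-0.39391272 -0.44960944  0.61532715] [ -28.12040597   44.16895409    8.07622784   92.32133596   -8.13762307
   44.54616546 -125.97477942] [179.75428889   0.39601843 -19.53113165]
```

View pics/p2.png

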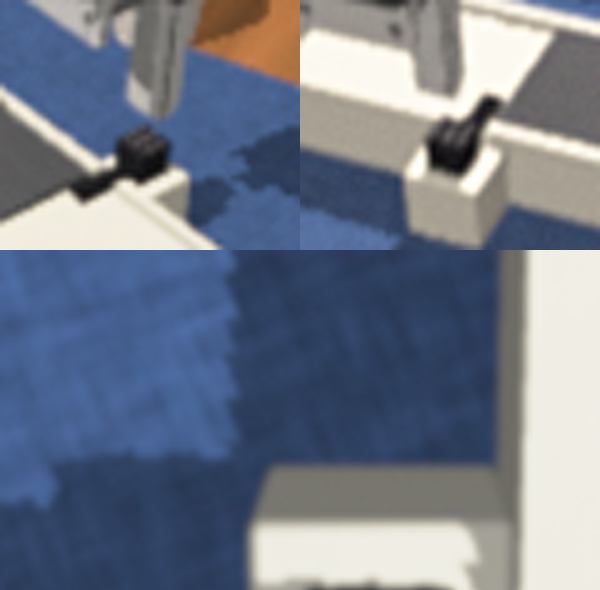

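Pressing has not begun; a gap of around 5 px (about 15–20 mm) remains at scene (340,184). I'll continue down gently.

move_arm(
  commands=[
    [-2,0,2,0],
    [0,0,2,0],
    [0,0,2,0],
    [0,0,2,0],
  ],
)

```text
time_s: 4.5
tcp_pos: [605.0, 233.8, 66.8]
tool_rot: [179.8, 0.4, -19.5]
wrist_force: [0.6, 0.9, -0.4]
opening: 0.1
```

move_arm(
  commands=[
    [0,0,1.5,0],
    [0,0,1.5,0],
  ],
)

```text
time_s: 4.67
tcp_pos: [604.8, 233.8, 63.2]
tool_rot: [179.8, 0.4, -19.5]
wrist_force: [0.0, -0.1, 0.4]
opening: 0.3
```

move_arm(
  commands=[
    [0,0,1.5,0],
    [0,0,1.5,0],
  ],
)

```text
time_s: 4.83
tcp_pos: [604.8, 233.8, 59.8]
tool_rot: [179.8, 0.4, -19.5]
wrist_force: [-0.8, 0.6, -0.5]
opening: 0.8
```

move_arm(
  commands=[
    [0,0,1.5,0],
    [0,0,1.5,0],
  ],
)

```text
time_s: 5.0
tcp_pos: [604.8, 233.7, 56.4]
tool_rot: [179.8, 0.4, -19.5]
wrist_force: [0.4, 0.1, -0.3]
opening: 0.5
```

move_arm(
  commands=[
    [0,0,1.5,0],
    [0,0,1.5,0],
  ],
)

```text
time_s: 5.17
tcp_pos: [604.8, 233.7, 53.1]
tool_rot: [179.8, 0.4, -19.5]
wrist_force: [0.9, -0.5, 0.9]
opening: 0.5
```

```bash
python3 - <<'E'
from h import *
s=status.state();print(s['tcp_pos'],s['wrist_force'])
a=grab('scene');b=grab('side')
f=lambda i,w:cv2.resize(i,None,fx=w,fy=w,interpolation=cv2.INTER_CUBIC)
A=f(a['color'][160:210,310:370],6);B=f(b['color'][230:280,205:265],6)
cv2.imwrite('pics/p3.png',np.hstack([A,B]))
E
```

```text
[604.81923166 233.67269061  53.09489056] [ 0.8747649  -0.51632067  0.87199026]
```

View pics/p3.png

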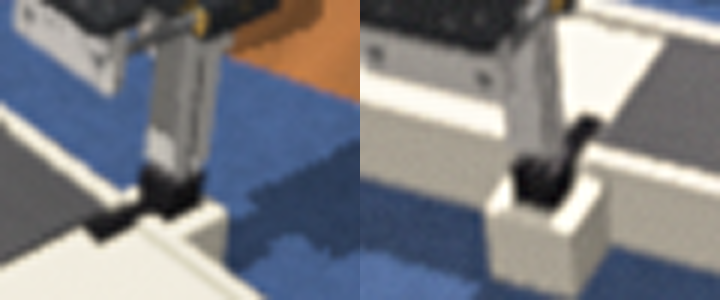

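The tip now sits on or just above the tab (scene (339,189)), and is well centred. I'll continue slowly.

move_arm(
  commands=[
    [0,0,1.5,0],
    [0,0,1.5,0],
  ],
)

```text
time_s: 5.43
tcp_pos: [604.9, 233.7, 50.5]
tool_rot: [179.8, 0.4, -19.5]
wrist_force: [-0.9, 0.1, 4.7]
opening: 0.4
```

move_arm(
  commands=[
    [0,0,1.5,0],
    [0,0,1.5,0],
  ],
)

```text
time_s: 5.6
tcp_pos: [604.9, 233.7, 48.4]
tool_rot: [179.8, 0.4, -19.5]
wrist_force: [-1.8, -0.9, 5.4]
opening: 0.8
```

move_arm(
  commands=[
    [0,0,1.5,0],
    [0,0,1.5,0],
  ],
)

```text
time_s: 5.77
tcp_pos: [604.9, 233.7, 45.8]
tool_rot: [179.8, 0.4, -19.5]
wrist_force: [-2.3, 0.0, 5.0]
opening: 0.5
```

Contact came at a reported z of about 51–52, with the 5 N the tab should give. I'll press on to the hard stop.

move_arm(
  commands=[
    [0,0,1.5,0],
    [0,0,1.5,0],
  ],
)

```text
time_s: 5.93
tcp_pos: [604.9, 233.7, 42.8]
tool_rot: [179.8, 0.4, -19.5]
wrist_force: [-2.3, -0.7, 5.7]
opening: 0.7
```

move_arm(
  commands=[
    [0,0,1.5,0],
    [0,0,1.5,0],
  ],
)

```text
time_s: 6.1
tcp_pos: [604.9, 233.7, 41.5]
tool_rot: [179.8, 0.4, -19.5]
wrist_force: [-6.5, -2.6, 24.4]
opening: 0.4
```

move_arm(
  commands=[
    [0,0,1.5,0],
  ],
)

```text
time_s: 6.18
tcp_pos: [605.0, 233.7, 41.6]
tool_rot: [179.8, 0.4, -19.5]
wrist_force: [-5.2, -1.4, 16.3]
opening: 0.5
```

Hard stop reached (24 N spike, 10 mm of travel, no further motion), so the tab is fully in. The real tip height is reported z + 13.4. Next I lift, part the fingers a little, and go behind the bar.

move_arm(
  commands=[
    [0,0,-8,0],
    [0,0,-15,0],
    [0,0,-20,0],
    [0,0,-12,0],
    [0,0,0,0],
  ],
)

```text
time_s: 6.6
tcp_pos: [605.3, 233.7, 96.3]
tool_rot: [179.8, 0.4, -19.5]
wrist_force: [0.6, -0.4, -0.3]
opening: 0.9
```

move_arm(
  commands=[
    [-31,19,0,0],
    [-31,19,0,0],
    [-31,19,0,0],
    [-31,19,0,0],
    [0,0,0,0],
    [0,0,0,0],
  ],
  gripper=-0.15,
)

```text
time_s: 7.1
tcp_pos: [456.6, 200.9, 92.3]
tool_rot: [179.7, 0.4, -19.6]
wrist_force: [0.8, 1.2, 0.6]
opening: 37.1
```

```bash
python3 plan.py 461.4 203.2 44 -19.5; python3 - <<'E'
from h import *
s=status.state();print(s['tcp_pos'],s['wrist_force'],s['opening'],s['tool_rot'])
a=grab('scene');b=grab('side')
f=lambda i,w:cv2.resize(i,None,fx=w,fy=w,interpolation=cv2.INTER_CUBIC)
A=f(a['color'][150:230,265:365],4);B=f(b['color'][200:280,205:305],4)
cv2.imwrite('pics/p4.png',np.hstack([A,B]))
E
```

```text
rows 2 d [  4.8   2.3 -48.3] dyaw 0.05
[[np.float64(1.9), np.float64(-1.9), np.float64(24.2), np.float64(-0.03)], [np.float64(1.9), np.float64(-1.9), np.float64(24.2), np.float64(-0.03)]] 2
[456.60049532 200.90101003  92.30714864] [0.78639314 1.19948822 0.59432297] 37.07733304318825 [179.68269342   0.36796432 -19.55034883]
```

View pics/p4.png

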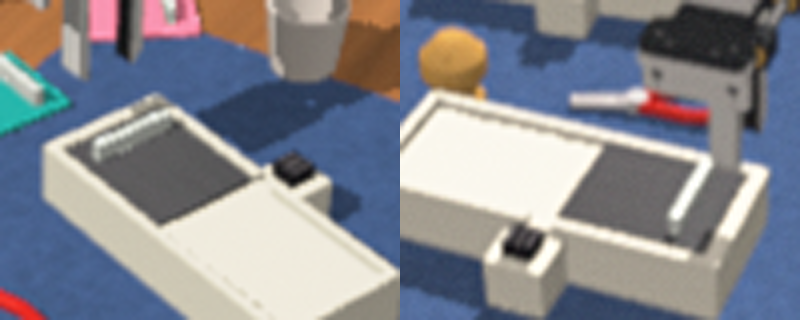

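The tab is down and its lug is gone from the cover's path (scene (338,192)). The fingers hang behind the bar. Now I go down, watching the force.

move_arm(
  commands=[
    [1,-3,14,0],
    [0,0,14,0],
    [0,0,8,0],
    [0,0,4,0],
    [0,0,0,0],
  ],
)

```text
time_s: 7.62
tcp_pos: [467.9, 205.9, 50.0]
tool_rot: [180.0, -0.0, -19.7]
wrist_force: [-0.1, 0.0, 0.9]
opening: 40.0
```

move_arm(
  commands=[
    [-1,4,3,0],
    [0,0,2,0],
    [0,0,0,0],
  ],
)

```text
time_s: 7.87
tcp_pos: [467.1, 202.3, 44.7]
tool_rot: [-180.0, -0.1, -19.7]
wrist_force: [1.1, 0.1, 0.2]
opening: 40.0
```

```bash
python3 - <<'E'
from h import *
s=status.state();print(s['tcp_pos'],s['wrist_force'],s['opening'],s['tool_rot'])
a=grab('scene');b=grab('side')
f=lambda i,w:cv2.resize(i,None,fx=w,fy=w,interpolation=cv2.INTER_CUBIC)
A=f(a['color'][150:230,265:345],5);B=f(b['color'][200:280,225:305],5)
cv2.imwrite('pics/p5.png',np.hstack([A,B]))
E
```

```text
[467.07718285 202.28731178  44.74142663] [1.08416039 0.14346171 0.24754251] 40.044222412025405 [-1.79959327e+02 -1.16133911e-01 -1.96943437e+01]
```

View pics/p5.png

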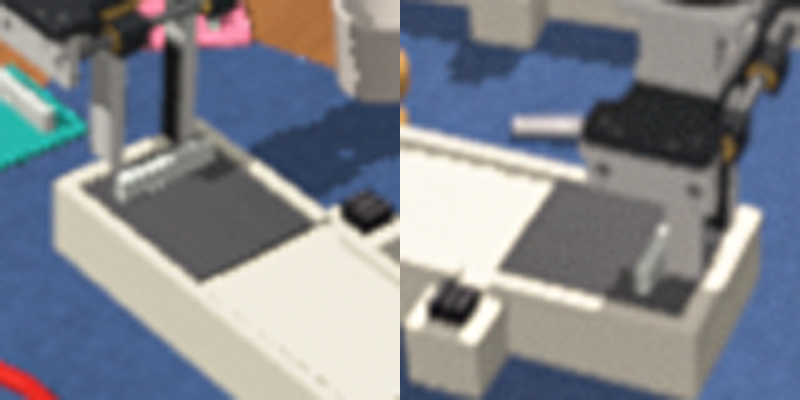

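Both fingers stand behind the bar, touching nothing (scene crop, bar at about (298,184)). Now I push.

move_arm(
  commands=[
    [4,0,0,0],
    [4,0,0,0],
    [4,0,0,0],
    [4,0,0,0],
    [4,0,0,0],
    [4,0,0,0],
  ],
)

```text
time_s: 8.47
tcp_pos: [491.1, 194.2, 46.2]
tool_rot: [-179.9, -0.1, -19.6]
wrist_force: [-1.0, 0.7, -1.5]
opening: 40.3
```

move_arm(
  commands=[
    [5,0,0.5,0],
    [5,0,0.5,0],
    [5,0,0.5,0],
    [5,0,0.3,0],
    [5,0,0.3,0],
    [5,0,0.3,0],
    [5,0,0.3,0],
    [5,0,0.3,0],
  ],
)

```text
time_s: 9.13
tcp_pos: [531.7, 179.5, 42.9]
tool_rot: [-179.9, 0.0, -19.6]
wrist_force: [-1.5, 0.4, 1.5]
opening: 39.8
```

move_arm(
  commands=[
    [5,0,-0.3,0],
    [5,0,0,0],
    [5,0,0,0],
    [5,0,0,0],
    [5,0,0,0],
    [5,0,0,0],
    [5,0,0,0],
  ],
)

```text
time_s: 9.72
tcp_pos: [568.5, 166.2, 43.0]
tool_rot: [-180.0, 0.0, -19.6]
wrist_force: [-1.7, 0.6, -0.2]
opening: 40.2
```

move_arm(
  commands=[
    [5,0,0,0],
    [5,0,0,0],
    [5,0,0,0],
    [4,0,0,0],
    [3,0,0,0],
    [2,0,0,0],
    [0,0,0,0],
  ],
)

```text
time_s: 10.3
tcp_pos: [595.0, 156.4, 43.0]
tool_rot: [-179.9, -0.0, -19.7]
wrist_force: [-0.2, -0.1, -0.4]
opening: 40.1
```

move_arm(
  commands=[
    [-4,0,0,0],
    [-4,0,0,0],
    [-4,0,0,0],
    [0,0,-15,0],
    [0,0,-25,0],
    [0,0,-35,0],
    [0,0,-35,0],
    [0,0,-30,0],
  ],
)

```text
time_s: 10.97
tcp_pos: [574.3, 160.3, 179.8]
tool_rot: [179.4, 0.7, -19.6]
wrist_force: [0.6, -0.8, 0.0]
opening: 40.0
```

move_arm(
  commands=[
    [-38,0,0,0],
    [-38,0,0,0],
    [-38,0,0,0],
    [-30,0,0,0],
    [0,0,0,0],
    [0,0,0,0],
  ],
)

```text
time_s: 11.47
tcp_pos: [438.3, 211.9, 189.4]
tool_rot: [-179.8, -0.2, -19.6]
wrist_force: [0.3, 0.6, -0.7]
opening: 40.0
```

```bash
python3 - <<'E'
from h import *
s=status.state();print(s['tcp_pos'],s['wrist_force'],s['time_s'])
a=grab('scene');b=grab('side')
f=lambda i,w:cv2.resize(i,None,fx=w,fy=w,interpolation=cv2.INTER_CUBIC)
A=f(a['color'][160:255,260:375],3.4);B=f(b['color'][200:285,190:305],3.4)
h=min(len(A),len(B))
cv2.imwrite('pics/p6.png',np.hstack([A[:h],B[:h]]))
E
```

```text
[438.25033277 211.888403   189.35054107] [ 0.26129069  0.62314804 -0.74220621] 11.4667
```

View pics/p6.png

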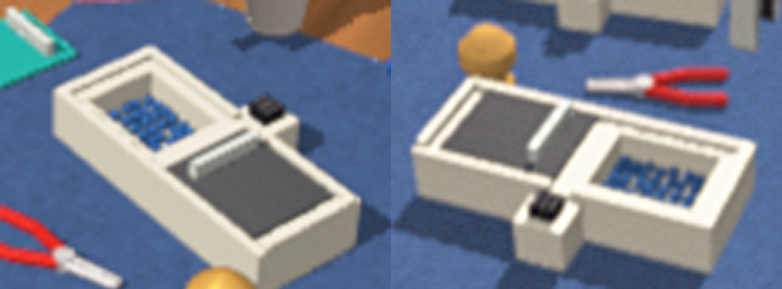

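The well at scene (303,194) is fully open with the blue stones in view. The cover lies flat on the deck, clear of the well with some deck showing between, and the tab is still in. The arm is clear, so I hand in.

```bash
python3 -c "
from h import *
print(workorder.close_job())"
```

```text
the job is handed in; nothing more can be done
None
```

The bar case is open. I pressed its snap tab to the hard stop, then pushed the cover by its bar about 120 mm along the rails. The arm was lifted clear before I handed in at about 11.5 s.

- **Tab:** pressing took about 5 N over 10 mm of travel, then rose to 24 N with no further motion. Its lug was no longer in view in front of the cover.
- **Cover:** the last pictures show the well of stones fully uncovered and the cover flat on the deck between the rails. The tab was still in. By the arm's reading the cover stopped near case x = +54 mm; the well is clear from +37.
- **Everything else:** the pliers and the lotus looked undisturbed in the final crops, and pushing forces stayed under 3 N. I did not measure the other loose objects or the knob case's cover and tab again.
- **Disagreement:** the reported tool height read about 38 mm lower than both the camera and the tab contact showed. I set heights from the force and that contact instead.

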